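# Lay the parts case down against the bench stop

## Robot

A 7-joint arm with a two-finger parallel gripper is mounted at the origin on the work surface. World frame = base frame: x ahead of the robot, y to its left, z up, the work surface at z = 0. Lengths are in m, angles in degrees, forces in N, time in s.
With the tool pointing down it reaches from about 0.425 to 0.875 m from the base axis. Payload 4.7 kg.
Tool frame: the origin (TCP) lies between the finger pads; the fingertips stand env.tip_reach ahead of it and the grasp point (between the pads) lies 2 mm behind it (env.tip_reach is the distance from the TCP to the fingertips, in m); z points along the fingers, y is the line along which they close (so a half turn about z gives the same grasp; the last joint's range is limited). The gripper opens to 87 mm and grips with 3 to 60 N. Pads are 19 mm wide; open, the fingers measure 117 mm over their backs; the gripper's body (75 mm by 190 mm) begins 51 mm behind the grasp point.
Start: joints at [69.907, 18.392, -4.016, 83.108, 1.295, 78.541, -3.26], TCP at [0.232, -0.607, 0.24] pointing down, gripper open.
Joint ranges: [-163.93, 163.93], [-17.29, 119.83], [-79.2, 71.16], [3.27, 140.29], [-89.18, 269.18], [5.43, 117.66], [-154.24, 154.24]. Speed limits (degrees/s): [147.25, 147.25, 180, 180, 180, 180, 180].

## Interface

Orientations are given as [roll, pitch, yaw] about the fixed x, y, z axes, in that order (R = Rz(yaw) Ry(pitch) Rx(roll)).
In Python, from cell import env, read_camera gives the robot as it stands (env), with the cameras as plain functions.
- The arm moves only by the shell command python3 steer.py 'ROWS' [FORCE]. ROWS is a JSON list of rows, 1 to 8 of them, each an object with the fields xyz (a list: dx, dy, dz in m), twist (a turn about the tool's z in degrees), aperture (the finger opening in m); a field left out counts as zero (the opening has to be given); each row is the pose to reach, as a shift and turn from the pose commanded when the command began, along the tool's axes at that moment; what a row does not reach only later rows make up. A row lasts 1/12 s, in which the tool goes at most 0.0417 m and 7.16 degrees, less where a joint would pass 70% of its speed; a pose out of reach is approached as far as the arm can. The fingers move at their own pace and stop on an object; FORCE is the grip in N (left out, the last holds). Time passes only in rows, so rows that do not move let the fingers close. It prints the time, the measured TCP pose, the force, the opening and the grip force at its end. Input that does not fit is refused with a message, and nothing moves.
- env.get_obs(): the state, without advancing time (a new reading comes with each control period).
- read_camera(name): name is "side" or "top"; returns a dict with "color" (400x640x3 uint8, blue, green, red), "fx", "fy", "cx", "cy" (pixels), "dist" ([k1, k2, p1, p2, k3] as OpenCV has them; the pictures are not rectified), "world_from_camera" (4x4, takes a point from camera to world coordinates). Camera axes: x right, y down, z forward; pixel columns grow to the right and rows downward; lengths in m; the calibration is good to about 2 mm. A picture is of the moment at which its call begins. There is no depth.
- env.sign_off(): hands the job in; it is judged then, once.
The state is a dict: "time_s": time; "qpos": joint angles; "joint_velocities": joint speeds; "effort": joint torques, N m; "tool_pos": TCP position; "tool_rot": TCP orientation; "force": force on the tool from outside, world axes, zero at the start; "wrist_torque": the same for the moment, N m; "grip_width": finger opening in m; "grasp_force": force on a finger pad.
Only numpy, scipy, OpenCV 4.12 (cv2) and the standard library are available. Lean on these libraries where they do the work, as an engineer would, in place of code of your own. Each camera call takes 0.05 s, during which the arm holds its last target. There are 200 camera calls.

## Task

Two parts cases stand on edge in front of the aluminium stop rail. Without grasping or lifting it, push the larger one over towards the rail so that it lies flat on its grey back with the clear lid up, then push it along the bench until its leading edge sits flush against the rail. Leave the smaller case standing and everything else on the bench where it is.

Things in the scene. Friction and masses are not known exactly. Their poses are not given: they have to be found in the camera images.
- large_case: larger parts case, grey plastic, clear lid (stays shut), 0.3 to 0.6 kg. Starts standing on its hinge edge: 46 mm thick (its x), 150 long (y), 125 high (z); origin: centre of that underside. Lid on -x, facing the robot; grey back on +x, facing roughly the rail. 1 to 2 N at the top tips it towards +x onto its back: then x points down, z to the rail, 46 mm high
- large_heel (a point): point on the large case: middle of its lower back edge (x = +23, y = 0, z = 0 mm in its frame), the edge it turns on when tipped onto its grey back; stays at table height; once it lies, the case reaches 125 mm from here towards the rail
- large_mid (a point): centre of the large case (z = 62.5 mm in its frame). Lying flat, the case takes up to about 9 N to slide along the bench
- large_edge_l (a point): point on the large case: upper back corner at its +y end (x = 23, y = 75, z = 125 mm); once the case lies on its back this is the low corner nearest the rail
- large_edge_r (a point): the same corner at the -y end (x = 23, y = -75, z = 125 mm)
- small_case: bystander: the smaller parts case, same look, 42 mm thick along x, 105 mm long along y, 90 mm high, standing on its hinge edge; origin at the centre of its underside
- stop_rail: straight aluminium angle fixed to the bench, beyond both cases as seen from the robot; it is the stop. Upright face 660 mm long along its y, 40 mm high, does not move. Origin on the bench at the middle of the face that looks at the robot; its x points away from the robot, square to the face, its y along the face
- glue_bottle: bystander: small closed plastic glue bottle, 30 mm diameter, 95 mm high, standing between the two cases; origin at the centre of its underside
- solder_spool: bystander: metal-grey solder spool on its flange, 54 mm diameter, 48 mm high; origin at the centre of its underside
- tape_roll: bystander: green roll of tape lying flat, 80 mm outside diameter, 24 mm high; origin at the centre of its underside
- multimeter: bystander: yellow multimeter lying face up, 145 x 72 mm, 40 mm high with its dial; origin at the centre of its underside, long side along its x
- screwdriver: bystander: screwdriver lying at the right front, up to about 200 mm long and 30 mm thick, along its own x; origin under its middle
- motor_block: bystander: small gear motor lying down, square aluminium gearhead and round steel body, 60 x 36 x 36 mm and a 14 mm shaft, between and in front of the two cases; origin at the centre of its underside

How it is judged:
By the outcome, as a careful person would: the job done as asked, in the order asked, and still so for the second after the job is handed in, with the robot touching nothing.
It also fails if it takes over 45 s, if anything falls off the work surface, if the arm or the gripper's body presses on something with over 40 N, if the wrist force passes 120 N, or if a joint passes its speed limit or range.

## Working session

There is one attempt and no reset: what is moved stays moved. The work goes in short steps, Python scripts to look and compute and a shell command to move; the robot and the scene stay as the last step left them, time stands still between calls to the robot, and variables do not carry over. Pictures are saved under pics/ and viewed, at most 10 in all, crops included, and the job is handed in when it is done.

```bash
ls; mkdir -p pics
python3 - <<'E'
from cell import env, read_camera
import cv2
print(env.tip_reach); o=env.get_obs(); print(o['time_s'],o['tool_pos'],o['tool_rot'],o['grip_width'])
for n in ['top','side']:
    c=read_camera(n); cv2.imwrite(f'pics/{n}0.png',c['color']); print(n,c['fx'],c['cx'],c['cy'],c['dist'],c['world_from_camera'])
E
```

```text
cell.py
pics
steer.py
0.017
0.0 [ 0.23166498 -0.60677675  0.23847107] [-1.79892709e+02  5.79494456e-03  2.09004076e+01] 0.08698674471595792
top 377.38667059018456 316.1312652287438 197.15828582501652 [0.00438885 0.         0.         0.         0.        ] [[-0.01554377 -0.99874771  0.04755412  0.46612118]
 [-0.999639    0.01656485  0.02115377  0.00890065]
 [-0.02191501 -0.04720815 -0.99864464  1.21560908]
 [ 0.          0.          0.          1.        ]]
side 466.0798363485462 323.0609180427198 197.40562773138947 [-0.08774127  0.          0.          0.          0.        ] [[-0.91978063 -0.22333459  0.32268444  0.14199063]
 [-0.39224572  0.54859401 -0.73836841  0.88704542]
 [-0.01211955 -0.80570855 -0.59218819  0.78705417]
 [ 0.          0.          0.          1.        ]]
```

View pics/top0.png

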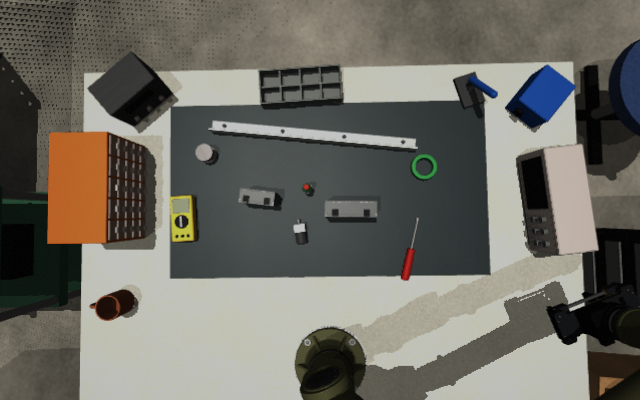

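View pics/side0.png

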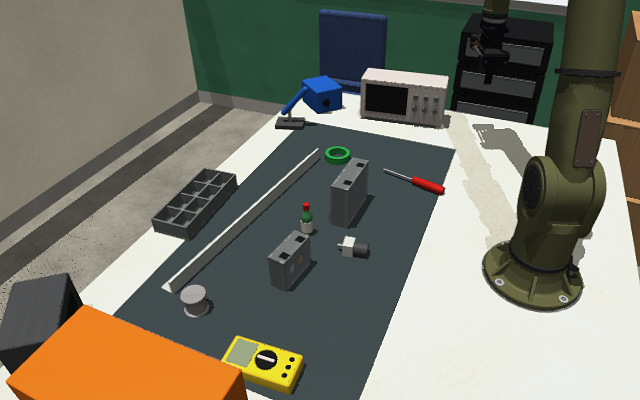

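The top view shows the large case at about cols 325–378, rows 199–220, the rail running from (210,125) to (417,147), the glue bottle at (308,188) and the motor at (300,232). The side view confirms both cases are standing. Next I'll enlarge the top view to get corner positions.

Run:
```python
import cv2
i=cv2.imread('pics/top0.png'); c=i[175:240,280:400]; cv2.imwrite('pics/crop_t.png',cv2.convertScaleAbs(cv2.resize(c,None,fx=6.5,fy=6.5,interpolation=cv2.INTER_CUBIC),alpha=1.5))
i=cv2.imread('pics/side0.png'); c=i[140:260,290:400]; d=cv2.resize(c,None,fx=5,fy=5,interpolation=cv2.INTER_CUBIC);cv2.imwrite('pics/crop_s.png',cv2.convertScaleAbs(d,alpha=1.5))
```

```text
(no output)
```

View pics/crop_t.png

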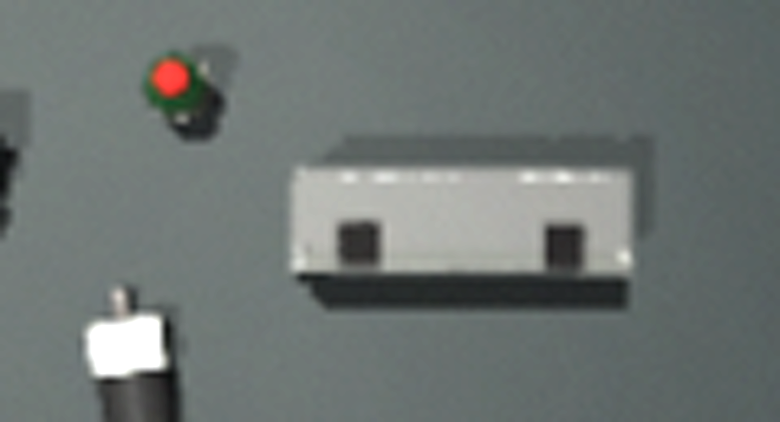

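View pics/crop_s.png

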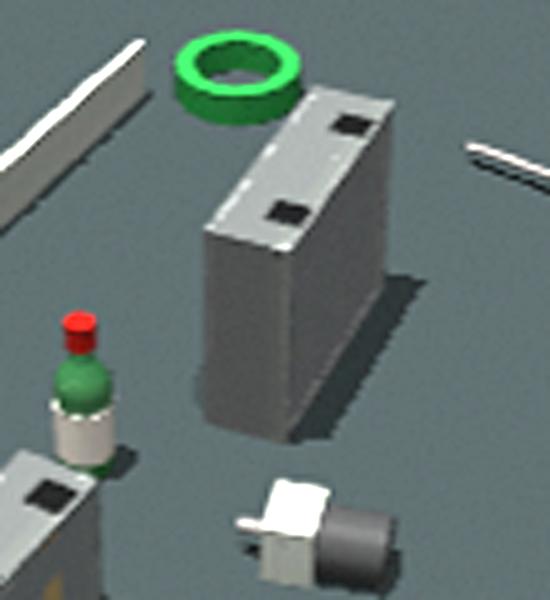

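The crops show the large case's top face corners at (325,200.5), (377,200.5), (377,216.5) and (325,216.5) in the full top image. Its lid side faces the robot. The rail's upright face is visible in the side view.

```bash
cat > h.py <<'E'
import numpy as np, cv2
from cell import env, read_camera
def ray(c,uv):
    K=np.array([[c['fx'],0,c['cx']],[0,c['fy'],c['cy']],[0,0,1]])
    p=cv2.undistortPoints(np.array(uv,float).reshape(-1,1,2),K,np.array(c['dist'],float)).reshape(-1,2)
    T=np.array(c['world_from_camera']); d=np.c_[p,np.ones(len(p))]@T[:3,:3].T
    return T[:3,3],d
def onz(c,uv,z):
    o,d=ray(c,uv); return (o+d*((z-o[2])/d[:,2])[:,None])[:,:2]
def line(p):
    a,b=np.polyfit(p[:,1],p[:,0],1); r=p[:,0]-a*p[:,1]-b; k=abs(r)<.004
    a,b=np.polyfit(p[k,1],p[k,0],1); return a,b   # x=a*y+b
E
python3 - <<'E'
from h import *
t=read_camera('top'); s=read_camera('side')
q=lambda L,ox,oy,f:[((u+.5)/f-.5+ox,(v+.5)/f-.5+oy) for u,v in L]
print('case top',onz(t,q([(293,168),(632,168),(632,272),(293,272)],280,175,6.5),.125).round(4).tolist())
print('side top',onz(s,q([(205,230),(315,87),(395,102),(291,250)],290,140,5),.125).round(4).tolist())
print('side base near', onz(s,q([(205,425),(288,441),(383,285)],290,140,5),0).round(4).tolist())
g=cv2.cvtColor(t['color'],6)
for u in (240,300,360,400): print(u,g[118:156,u].tolist())
g2=cv2.cvtColor(s['color'],6)
for u in (200,250,290): 
    v=int(290-(u-165)*140/155); print(u,v,g2[v-25:v+25,u].tolist())
m=cv2.inRange(t['color'],(0,0,120),(80,80,255)); n,l,st,ce=cv2.connectedComponentsWithStats(m)
for i in range(1,n):
    if st[i,4]>5: print('red',ce[i],st[i,4],onz(t,[ce[i]],.09))
for nm,uv,z in (('spool',(205,151),.048),('tape',(424,166),.024),('motor',(300,231),.036),('motor ends',(297,222),.036),('m2',(303,242),.02),('sd tip',(418,220),.01)): print(nm,onz(t,[uv],z).round(3))
E
```

```text
case top [[0.5082, 0.0075], [0.5057, -0.1427], [0.4597, -0.1417], [0.462, 0.0083]]
side top [[0.5048, 0.009], [0.5011, -0.1393], [0.4559, -0.141], [0.4592, 0.0089]]
side base near [[0.5048, 0.0098], [0.4596, 0.0055], [0.4583, -0.1443]]
240 [75, 77, 76, 75, 98, 155, 195, 195, 194, 195, 195, 195, 196, 194, 160, 39, 36, 27, 49, 80, 80, 80, 80, 80, 80, 80, 80, 82, 81, 81, 81, 81, 80, 81, 80, 81, 81, 81]
300 [75, 74, 75, 77, 76, 76, 77, 76, 78, 77, 133, 195, 195, 195, 195, 195, 195, 190, 187, 166, 72, 41, 35, 22, 50, 80, 81, 81, 80, 81, 81, 81, 81, 81, 80, 81, 81, 81]
360 [67, 67, 66, 67, 67, 66, 68, 67, 69, 68, 68, 68, 67, 69, 67, 105, 168, 194, 195, 195, 194, 195, 195, 193, 194, 160, 40, 36, 27, 45, 72, 72, 71, 72, 71, 71, 71, 71]
400 [61, 60, 60, 61, 60, 61, 60, 59, 61, 59, 60, 60, 61, 61, 60, 61, 60, 61, 61, 127, 194, 194, 189, 173, 174, 195, 185, 177, 174, 107, 42, 35, 21, 40, 63, 62, 62, 64]
200 258 [74, 73, 74, 74, 72, 73, 73, 75, 73, 73, 74, 75, 73, 72, 73, 72, 70, 78, 149, 221, 240, 224, 137, 65, 74, 78, 77, 76, 74, 76, 76, 76, 76, 77, 77, 73, 55, 38, 47, 71, 75, 73, 74, 73, 73, 
[... 282 characters left out ...]
73, 73, 74, 73, 73, 73, 73, 70, 96, 188, 241, 207, 89, 72, 75, 79, 76, 76, 75, 77, 77, 77, 76, 53, 34, 57, 75, 75, 74, 73, 74, 73, 74, 73, 72, 73, 75, 75, 73, 74]
red [106. 194.] 39 [[0.53979958 0.66740315]]
red [305.88888889 186.55555556] 18 [[0.55198905 0.06290273]]
red [ 47.07142857 236.5       ] 14 [[0.41454357 0.84511785]]
red [ 65.5 243. ] 32 [[0.39422819 0.78867993]]
red [407.52542373 264.44067797] 177 [[ 0.31690927 -0.23336005]]
red [117.54545455 305.        ] 11 [[0.20824833 0.62882854]]
red [ 93.07692308 306.46153846] 13 [[0.20481522 0.70233668]]
spool [[0.672 0.38 ]]
tape [[ 0.616 -0.308]]
motor [[0.417 0.086]]
motor ends [[0.446 0.095]]
m2 [[0.382 0.078]]
sd tip [[ 0.446 -0.287]]
```

Run:
```python
from h import *
t=read_camera('top'); s=read_camera('side')
g=cv2.cvtColor(t['color'],6).astype(float); P=[]
for u in range(225,410,4):
    v=int(124+(u-210)*.105)
    for r in range(v+4,v+22):
        if g[r,u]>=110>g[r+1,u]: P.append((u,r+(g[r,u]-110)/(g[r,u]-g[r+1,u])));break
a,b=line(onz(t,P,.04)); print('top z=.04 x=%.4f y+%.4f yaw %.2f'%(a,b,-np.degrees(np.arctan(a))))
g=cv2.cvtColor(s['color'],6).astype(float)
E=[];F=[]
for u in range(185,300,4):
    v=int(290-(u-165)*140/155); top=v-25+int(np.argmax(g[v-25:v+12,u]))
    for r in range(top,top+4):
        if g[r,u]>=150>g[r+1,u]: E.append((u,r+(g[r,u]-150)/(g[r,u]-g[r+1,u])));break
    for r in range(top+8,top+22):
        if g[r,u]>=62>g[r+1,u]: F.append((u,r+(g[r,u]-62)/(g[r,u]-g[r+1,u])));break
for n,p,z in (('side z.04',E,.04),('side z0',F,0)):
    a,b=line(onz(s,p,z)); print(n,'x=%.4f y+%.4f yaw %.2f'%(a,b,-np.degrees(np.arctan(a))))
o,d=ray(t,P[:1]);print(P[0],P[-1])
```

```text
top z=.04 x=0.1128 y+0.7005 yaw -6.44
side z.04 x=0.1112 y+0.6971 yaw -6.34
side z0 x=0.1108 y+0.6990 yaw -6.32
(225, np.float64(131.126582278481)) (381, np.float64(145.425))
```

Rail face: x ≈ 0.112·y + 0.699, yaw -6.4°. The case is centred at (0.4825, -0.067) with yaw about -1.1°. I'll approach from the lid side with the fingers open.

```bash
python3 steer.py '[{"xyz": [0.2674, -0.173, 0], "twist": 22, "aperture": 0.087}, {"xyz": [0.2674, -0.173, 0], "twist": 22, "aperture": 0.087}, {"xyz": [0.2674, -0.173, 0], "twist": 22, "aperture": 0.087}, {"xyz": [0.2674, -0.173, 0], "twist": 22, "aperture": 0.087}, {"xyz": [0.2674, -0.173, 0], "twist": 22, "aperture": 0.087}, {"xyz": [0.2674, -0.173, 0], "twist": 22, "aperture": 0.087}, {"xyz": [0.2674, -0.173, 0], "twist": 22, "aperture": 0.087}, {"xyz": [0.2674, -0.173, 0], "twist": 22, "aperture": 0.087}]'
```

```text
time_s: 0.97
tool_pos: [0.4226, -0.346, 0.2399]
tool_rot: [-180.0, -0.1, -0.9]
force: [0.7, -0.1, -0.2]
grip_width: 0.087
grasp_force: 0.0
```

```bash
python3 steer.py '[{"xyz": [0.004, -0.283, 0], "aperture": 0.087}, {"xyz": [0.004, -0.283, 0], "aperture": 0.087}, {"xyz": [0.004, -0.283, 0], "aperture": 0.087}, {"xyz": [0.004, -0.283, 0], "aperture": 0.087}, {"xyz": [0.004, -0.283, 0], "aperture": 0.087}, {"xyz": [0.004, -0.283, 0], "aperture": 0.087}, {"xyz": [0.004, -0.283, 0], "aperture": 0.087}, {"xyz": [0.004, -0.283, 0], "aperture": 0.087}]' && python3 steer.py '[{"xyz": [0, 0, 0.04], "aperture": 0.087}, {"xyz": [0, 0, 0.08], "aperture": 0.087}, {"xyz": [0, 0, 0.113], "aperture": 0.087}, {"xyz": [0, 0, 0.113], "aperture": 0.087}]'
```

```text
time_s: 1.63
tool_pos: [0.4298, -0.0597, 0.2402]
tool_rot: [-179.9, -0.1, -0.5]
force: [0.3, -0.2, 0.9]
grip_width: 0.0872
grasp_force: 0.0
time_s: 1.97
tool_pos: [0.4244, -0.0667, 0.1209]
tool_rot: [-179.9, 0.6, -1.1]
force: [-0.9, -0.2, -0.4]
grip_width: 0.087
grasp_force: 0.0
```

```bash
python3 steer.py '[{"xyz": [0.006, 0, 0], "aperture": 0.087}, {"xyz": [0.012, 0, 0], "aperture": 0.087}, {"xyz": [0.018, 0, 0], "aperture": 0.087}, {"xyz": [0.024, 0, 0], "aperture": 0.087}, {"xyz": [0.03, 0, 0], "aperture": 0.087}, {"xyz": [0.036, 0, 0], "aperture": 0.087}, {"xyz": [0.036, 0, 0], "aperture": 0.087}]'
python3 - <<'E'
from h import *
cv2.imwrite('pics/s1.png',read_camera('side')['color'][60:330,200:520])
E
```

```text
time_s: 2.55
tool_pos: [0.4672, -0.068, 0.1272]
tool_rot: [-180.0, -0.1, -1.1]
force: [-0.0, 0.1, 0.2]
grip_width: 0.0872
grasp_force: 0.0
```

View pics/s1.png

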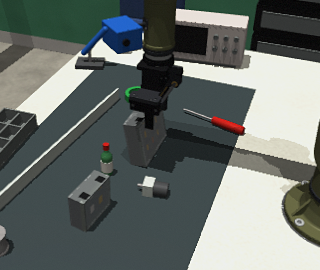

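The case is still up, around crop (145,140), with the gripper behind it and the tilt just starting. I'll keep pushing slowly.

```bash
python3 steer.py '[{"xyz": [0.005, 0, 0], "aperture": 0.087}, {"xyz": [0.01, 0, 0], "aperture": 0.087}, {"xyz": [0.015, 0, 0], "aperture": 0.087}, {"xyz": [0.02, 0, 0], "aperture": 0.087}, {"xyz": [0.023, 0, 0], "aperture": 0.087}, {"xyz": [0.023, 0, 0], "aperture": 0.087}]'
python3 - <<'E'
from h import *
cv2.imwrite('pics/s2.png',cv2.resize(read_camera('side')['color'][100:270,220:420],None,fx=3,fy=3))
E
```

```text
time_s: 3.1
tool_pos: [0.4892, -0.0684, 0.1266]
tool_rot: [-180.0, -0.0, -1.1]
force: [0.3, 0.3, 0.2]
grip_width: 0.0869
grasp_force: 0.0
```

View pics/s2.png

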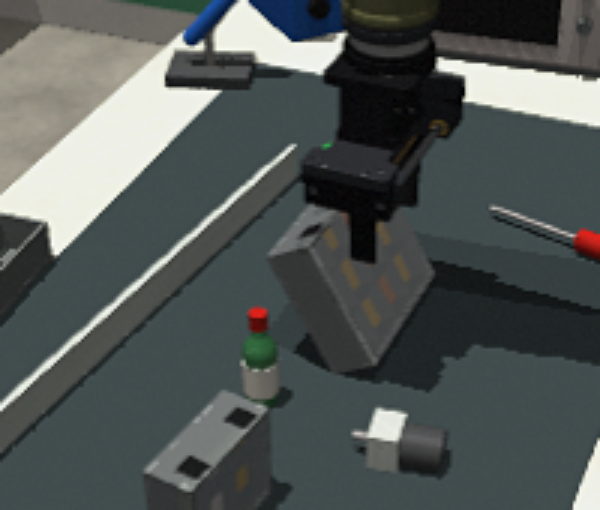

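The case is well tilted, past about 25°, and turning on its heel as intended. I'll nudge it a little more and let it fall.

```bash
python3 steer.py '[{"xyz": [0.005, 0, 0], "aperture": 0.087}, {"xyz": [0.01, 0, 0], "aperture": 0.087}, {"xyz": [0.01, 0, 0], "aperture": 0.087}, {"xyz": [0.01, 0, 0], "aperture": 0.087}, {"xyz": [0.01, 0, 0], "aperture": 0.087}]' ; python3 steer.py '[{"xyz": [-0.04, 0, 0], "aperture": 0.087}, {"xyz": [-0.075, 0, 0], "aperture": 0.087}, {"xyz": [-0.075, 0, 0], "aperture": 0.087}, {"xyz": [-0.075, 0, 0], "aperture": 0.087}]';python3 - <<'E'
from h import *
a=read_camera('side')['color'][100:270,220:420];b=read_camera('top')['color'][110:250,275:440]
cv2.imwrite('pics/s3.png',np.vstack([cv2.resize(a,(480,408)),cv2.convertScaleAbs(cv2.resize(b,(480,407)),alpha=1.4)])[:, :][:600] if 0 else np.hstack([cv2.resize(a,(400,340)),cv2.convertScaleAbs(cv2.resize(b,(400,340)),alpha=1.4)]))
E
```

```text
time_s: 3.57
tool_pos: [0.4983, -0.0686, 0.1264]
tool_rot: [-180.0, 0.0, -1.1]
force: [-0.1, 0.3, 0.2]
grip_width: 0.0869
grasp_force: 0.0
time_s: 3.9
tool_pos: [0.4217, -0.0677, 0.1263]
tool_rot: [179.9, 0.0, -1.2]
force: [0.3, 0.1, 1.1]
grip_width: 0.0869
grasp_force: 0.0
```

View pics/s3.png

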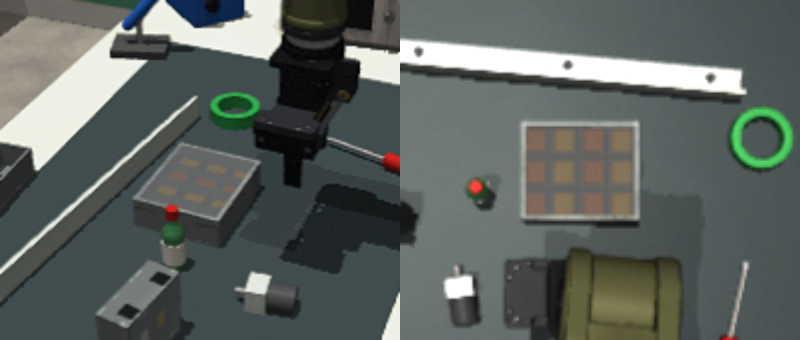

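The case lies flat on its back with the lid up, and the glue bottle and motor haven't moved. In the right panel its corners are at (121,121), (240,122), (238,221) and (122,220) relative to that panel.

```bash
cat >> h.py <<'E'
def corners():
    t=read_camera('top'); s=t['color'][130:235,315:400]
    g=cv2.cvtColor(s,6); m=cv2.morphologyEx(((g>84)|((s[...,2].astype(int)-s[...,0])>12)).astype(np.uint8),cv2.MORPH_CLOSE,np.ones((3,3),np.uint8))
    m[:, :]=m; cs=[c for c in cv2.findContours(m,0,2)[0] if 800<cv2.contourArea(c)<3500]
    for c in cs:
        r=cv2.minAreaRect(c); b=cv2.boxPoints(r)+[315,130]; p=onz(t,b,.046); print('case corners',p.round(4).tolist(),r[1],r[2])
        for q in p: print('   gap to rail %.4f'%((.699+.1118*q[1]-q[0])/1.0062))
E
python3 -c "
from h import *
corners()
t=read_camera('top');print(onz(t,[(275+x/2.424,110+y/2.43) for x,y in((121,121),(240,122),(238,221),(122,220))],.046).round(4).tolist())"; python3 steer.py '[{"twist": 2.7, "aperture": 0.087}, {"xyz": [0, 0, 0.02], "twist": 5.3, "aperture": 0.087}, {"xyz": [0, 0, 0.06], "twist": 5.3, "aperture": 0.087}, {"xyz": [0, 0, 0.097], "twist": 5.3, "aperture": 0.087}, {"xyz": [0, 0, 0.097], "twist": 5.3, "aperture": 0.087}, {"xyz": [0, 0, 0.097], "twist": 5.3, "aperture": 0.087}]'
```

```text
case corners [[0.4067, -0.0444], [0.4714, -0.0456], [0.4691, -0.1934], [0.4046, -0.1918]] (47.99999237060547, 20.999996185302734) -0.0
   gap to rail 0.2855
   gap to rail 0.2211
   gap to rail 0.2070
   gap to rail 0.2712
case corners [[0.641, 0.0354], [0.6376, -0.1449], [0.5101, -0.142], [0.513, 0.0373]] (41.0, 58.0) 90.0
   gap to rail 0.0616
   gap to rail 0.0449
   gap to rail 0.1719
   gap to rail 0.1890
case corners [[0.7034, 0.0371], [0.7403, 0.0331], [0.7094, -0.2303], [0.6728, -0.2259]] (85.13856506347656, 11.756327629089355) 5.440331935882568
   gap to rail -0.0003
   gap to rail -0.0374
   gap to rail -0.0360
   gap to rail 0.0009
[[0.6379, 0.0045], [0.6338, -0.148], [0.5072, -0.1425], [0.5109, 0.0053]]
time_s: 4.6
tool_pos: [0.4224, -0.0664, 0.0284]
tool_rot: [-179.9, 0.3, -6.3]
force: [0.6, -0.1, 0.1]
grip_width: 0.0872
grasp_force: 0.0
```

```bash
python3 steer.py '[{"xyz": [0.03, 0, 0], "aperture": 0.087}, {"xyz": [0.055, 0, 0], "aperture": 0.087}, {"xyz": [0.065, 0, 0], "aperture": 0.087}, {"xyz": [0.072, 0, 0], "aperture": 0.087}, {"xyz": [0.08, 0, 0], "aperture": 0.087}, {"xyz": [0.088, 0, 0], "aperture": 0.087}, {"xyz": [0.096, 0, 0], "aperture": 0.087}, {"xyz": [0.104, 0, 0], "aperture": 0.087}]'; python3 steer.py '[{"xyz": [0.006, 0, 0], "aperture": 0.087}, {"xyz": [0.012, 0, 0], "aperture": 0.087}, {"xyz": [0.016, 0, 0], "aperture": 0.087}, {"xyz": [0.016, 0, 0], "aperture": 0.087}]'
python3 - <<'E'
from h import *
a=read_camera('side')['color'][100:270,220:420];b=read_camera('top')['color'][110:250,275:440]
cv2.imwrite('pics/s4.png',np.hstack([cv2.resize(a,(400,340)),cv2.convertScaleAbs(cv2.resize(b,(400,340)),alpha=1.4)]))
E
```

```text
time_s: 5.27
tool_pos: [0.5266, -0.0791, 0.0298]
tool_rot: [180.0, 0.1, -6.4]
force: [-3.2, 0.7, 1.0]
grip_width: 0.0869
grasp_force: 1.5
time_s: 5.6
tool_pos: [0.5438, -0.0808, 0.0295]
tool_rot: [-180.0, -0.1, -6.4]
force: [-0.5, -0.9, -0.1]
grip_width: 0.0869
grasp_force: 0.0
```

View pics/s4.png

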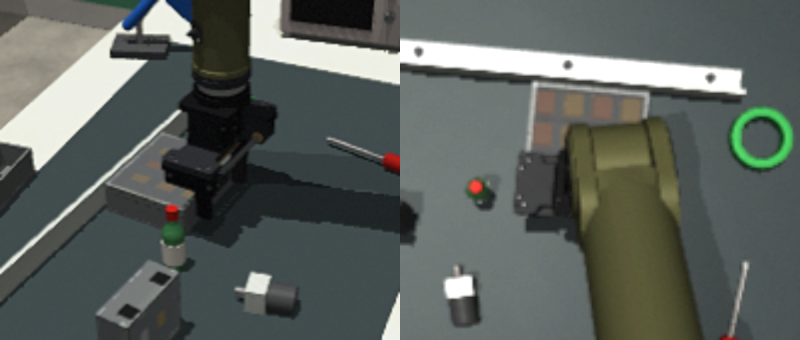

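The case is about 10 mm short of the rail and nearly parallel to it: the white front edge at panel rows 82–93 lies just below the rail. I'll push slowly and watch the force.

```bash
python3 steer.py '[{"xyz": [0.003, 0, 0], "aperture": 0.087}, {"xyz": [0.005, 0, 0], "aperture": 0.087}, {"xyz": [0.005, 0, 0], "aperture": 0.087}, {"xyz": [0.005, 0, 0], "aperture": 0.087}]'; python3 steer.py '[{"xyz": [0.002, 0, 0], "aperture": 0.087}, {"xyz": [0.003, 0, 0], "aperture": 0.087}, {"xyz": [0.003, 0, 0], "aperture": 0.087}, {"xyz": [0.003, 0, 0], "aperture": 0.087}]'
```

```text
time_s: 6.03
tool_pos: [0.5477, -0.0812, 0.0295]
tool_rot: [180.0, -0.0, -6.4]
force: [-0.7, 0.9, -0.3]
grip_width: 0.0869
grasp_force: 0.3
time_s: 6.37
tool_pos: [0.5508, -0.0816, 0.0295]
tool_rot: [180.0, -0.0, -6.4]
force: [-0.7, -0.2, -0.4]
grip_width: 0.087
grasp_force: 0.4
```

```bash
python3 steer.py '[{"xyz": [0.001, 0, 0], "aperture": 0.087}, {"xyz": [0.002, 0, 0], "aperture": 0.087}, {"xyz": [0.002, 0, 0], "aperture": 0.087}]'
```

```text
time_s: 6.62
tool_pos: [0.5527, -0.0818, 0.0295]
tool_rot: [180.0, -0.0, -6.4]
force: [-1.2, -0.5, -0.7]
grip_width: 0.087
grasp_force: 0.6
```

```bash
for i in 1; do python3 steer.py '[{"xyz": [0.001, 0, 0], "aperture": 0.087}, {"xyz": [0.002, 0, 0], "aperture": 0.087}, {"xyz": [0.002, 0, 0], "aperture": 0.087}]'; done
```

```text
time_s: 6.87
tool_pos: [0.5538, -0.0819, 0.0294]
tool_rot: [180.0, 0.1, -6.4]
force: [-4.9, 0.6, 3.1]
grip_width: 0.0873
grasp_force: 2.5
```

```bash
python3 steer.py '[{"xyz": [0.001, 0, 0], "aperture": 0.087}, {"xyz": [0.002, 0, 0], "aperture": 0.087}, {"xyz": [0.002, 0, 0], "aperture": 0.087}]'
```

```text
time_s: 7.12
tool_pos: [0.5538, -0.0819, 0.0292]
tool_rot: [180.0, 0.4, -6.4]
force: [-9.6, 0.4, 7.3]
grip_width: 0.0869
grasp_force: 5.2
```

It has stopped against the rail: the position holds while the force climbs. I'll give one firmer press to square it, then back straight off and rise.

```bash
python3 steer.py '[{"xyz": [0.001, 0, 0], "aperture": 0.087}, {"xyz": [0.002, 0, 0], "aperture": 0.087}, {"xyz": [0.002, 0, 0], "aperture": 0.087}]'; python3 steer.py '[{"xyz": [-0.003, 0, 0], "aperture": 0.087}, {"xyz": [-0.008, 0, 0], "aperture": 0.087}, {"xyz": [-0.03, 0, 0], "aperture": 0.087}, {"xyz": [-0.06, 0, 0], "aperture": 0.087}, {"xyz": [-0.09, 0, 0], "aperture": 0.087}, {"xyz": [-0.12, 0, -0.03], "aperture": 0.087}, {"xyz": [-0.12, 0, -0.07], "aperture": 0.087}, {"xyz": [-0.12, 0, -0.11], "aperture": 0.087}]'; python3 steer.py '[{"xyz": [0, 0.04, -0.04], "aperture": 0.087}, {"xyz": [0, 0.08, -0.08], "aperture": 0.087}, {"xyz": [0, 0.12, -0.1], "aperture": 0.087}, {"xyz": [0, 0.16, -0.1], "aperture": 0.087}, {"xyz": [0, 0.2, -0.1], "aperture": 0.087}, {"xyz": [0, 0.23, -0.1], "aperture": 0.087}, {"xyz": [0, 0.23, -0.1], "aperture": 0.087}]';python3 - <<'E'
from h import *
t=read_camera('top')['color'];b=t[110:250,275:440];a=read_camera('side')['color'][90:290,140:400]
cv2.imwrite('pics/top9.png',t)
cv2.imwrite('pics/s5.png',np.hstack([cv2.resize(a,(400,308)),cv2.convertScaleAbs(cv2.resize(b,(400,308),interpolation=2),alpha=1.4)]))
E
```

```text
time_s: 7.37
tool_pos: [0.5539, -0.082, 0.029]
tool_rot: [179.9, 0.6, -6.4]
force: [-15.0, 1.6, 11.8]
grip_width: 0.0868
grasp_force: 7.6
time_s: 8.03
tool_pos: [0.4371, -0.0688, 0.1398]
tool_rot: [180.0, 0.1, -6.4]
force: [2.6, -1.1, 0.2]
grip_width: 0.0871
grasp_force: 0.0
time_s: 8.62
tool_pos: [0.4121, -0.3054, 0.2407]
tool_rot: [179.7, -0.2, -6.9]
force: [-0.9, -0.8, -0.2]
grip_width: 0.087
grasp_force: 0.0
```

View pics/s5.png

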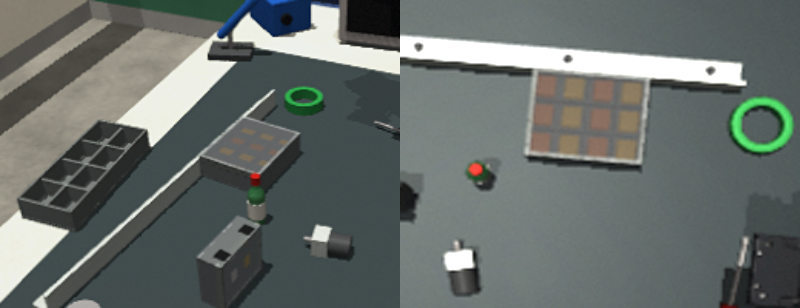

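The case lies lid up against the rail, and the small case, bottle, motor and tape look untouched. I'll check squareness with sub-pixel edge fits.

Run:
```python
from h import *
t=read_camera('top'); g=cv2.cvtColor(t['color'],6).astype(float); g0=g
def cross(prof,th):  # last index going outward where prof>=th
    for i in range(len(prof)-1):
        if prof[i]>=th>prof[i+1]: return i+(prof[i]-th)/(prof[i]-prof[i+1])
print(g[176:190,350].tolist(), g[134:150,350].tolist(), g[160,322:335].tolist())
H=[]; 
for u in range(330,372,2):
    seg=g[172:192,u]; k=np.argmax(seg[:14]); i=cross(seg[k:],95)
    if i is not None: H.append((u,172+k+i))
R=[]
for v in range(150,178,2):
    seg=g[v,366:386]; k=np.argmax(seg); i=cross(seg[k:],95)
    if i is not None: R.append((366+k+i,v))
L=[]
for v in range(150,178,2):
    seg=g[v,320:342][::-1]; k=np.argmax(seg); i=cross(seg[k:],95)
    if i is not None: L.append((341-k-i,v))
h=onz(t,H,.046); a,b=line(h); print('heel x=%.4f y+%.4f yaw %.2f'%(a,b,-np.degrees(np.arctan(a))), 'gap of heel to rail at y=-.0,-.08,-.16',[round((.6995+.112*y-a*y-b)/1.006,4) for y in(0,-.08,-.16)])
for n,q in(('L',L),('R',R)):
    p=onz(t,q,.046); a=np.polyfit(p[:,0],p[:,1],1); print(n,len(q),'yaw %.2f'%np.degrees(np.arctan(a[0])),p.mean(0).round(4))
```

```text
[78.0, 79.0, 78.0, 77.0, 91.0, 115.0, 89.0, 24.0, 27.0, 54.0, 84.0, 85.0, 85.0, 83.0] [211.0, 212.0, 213.0, 211.0, 212.0, 212.0, 213.0, 206.0, 179.0, 129.0, 84.0, 76.0, 86.0, 87.0, 87.0, 87.0] [90.0, 90.0, 90.0, 90.0, 90.0, 95.0, 116.0, 119.0, 88.0, 83.0, 83.0, 84.0, 85.0]
heel x=0.1137 y+0.5756 yaw -6.48 gap of heel to rail at y=-.0,-.08,-.16 [np.float64(0.1232), np.float64(0.1233), np.float64(0.1235)]
L 14 yaw -7.05 [ 0.6278 -0.0007]
R 14 yaw -6.93 [ 0.6249 -0.1543]
```

Heel yaw is -6.48° against -6.4° for the rail, and the heel sits 123–125 mm from it along its length, so the case is flush and square. The robot is clear, so I'm handing in.

```bash
python3 -c "
from cell import env, read_camera
print(env.sign_off())"
```

```text
the job is handed in; nothing more can be done
None
```

The large case lies flat on its grey back, lid up and flush against the rail. The small case still stands, nothing else in the final pictures appears to have moved, and I handed the job in with the arm clear (8.6 s on the clock after the last move).

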